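Press a bench dog home in its spring socket

TASK

Stand the round-headed bench dog in the bored well of the wooden stop block. Then take the wooden pusher and press the dog straight down with it, not with the fingers, past the snap of the spring catches until it beds firmly on the washer below, but never harder than 40 N. Finally stand the pusher upright on the bench again, and leave the square-headed dog, the glue bottle and the hammer where they are.

Things in the scene. Friction and masses are not known exactly. Their poses are not given: they have to be found in the camera images.
- block: The fixed wooden stop block, 160 x 110 mm and 50 mm high, on the bench; origin at the centre of its underside, x along the 160 mm side. In its middle a round well 48 mm across holds a steel cup, 42 mm across and 23 mm deep to a firm rubber washer on its floor. The cup is a sliding fit: its rim starts 1 to 12 mm below the block's top; 1 to 6 N slide it down 0 to 7 mm, till it beds on packing.
- well_mouth (a point): Centre of the well's mouth, at the height of the block's top face, z up. A dog let go in the well rests on four greased sprung balls, its foot about 8 mm below the cup's rim. Pressed, it takes the cup down to its bed (neither height is measured) and enters it: resistance climbs to 8 to 18 N and drops to nothing as the balls snap and draw the dog down; 5 mm on, it climbs on the washer, 12 N/mm.
- dog_center (a point): The aluminium bench dog with the round head (90 g), upright and loose on the bench; the point is on its axis, 22 mm above its foot, z up. 44 mm tall: a collar at the foot 40 mm across and 11.5 mm high, tapered below and above to 34 mm, and on it a round flat-topped head 26 mm across and 32.5 mm high. Grip the head near its top, so that the fingers stay clear of the block.
- pusher_center (a point): The turned wooden pusher (70 g), standing upright and loose on the bench; the point lies on its axis, half-way up its height of 95 mm, z up along the axis. Its foot is 34 mm across and 30 mm high with a flat underside, which does the pressing; its shaft above is 24 mm across and 65 mm long, to be gripped from above, and the fingertips may bear on the foot's shoulder.
- square_dog_center (a point): The other aluminium dog, with a square head 34 mm wide on a round foot 30 mm across and 12 mm high, 46 mm tall in all; the point lies half-way up. It does not belong in the well: leave it.
- glue: White glue bottle, 56 mm across and 150 mm tall; origin at the centre of its underside. Leave it.
- hammer: Hammer lying on the bench behind the block. Leave it.
- catch0 (a joint): First of four sprung steel balls in the cup's wall, 10 mm below its rim, each standing 3.5 mm into it. Value: how far it is pushed outward: 0 when sprung in, 0.001 to 0.0025 m as the collar passes, under 0.0005 m again once snapped over the collar.
- catch1 (a joint): The same for the second ball.
- catch2 (a joint): The same for the third ball.
- catch3 (a joint): The same for the fourth ball.
Things that resemble listed ones, but are neither listed nor needed, are in the scene too. Leave any orange, purple or yellow look-alike of the part that bears dog_center alone.

How it is judged (in metres and radians):
On the way, in this order (a step that is already met when the one before it is completed fails the run):
1. the dog stands loose in the well, let go, its collar still on top of the catches (horizontal distance between dog_center and well_mouth below 0.005 m and height (world z) of dog_center between 0.0475 and 0.063 m and contact force between the fingers and dog below 0.1 N), for 0.2 s.
2. the pusher presses on the dog in the well before it has snapped in (contact force between pusher and dog above 4 N and horizontal distance between dog_center and well_mouth below 0.005 m and height (world z) of dog_center above 0.0445 m), for 0.02 s.
3. the dog is down with all four catches snapped over its collar, and the pusher presses it firmly on the washer (height (world z) of dog_center below 0.0425 m and value of joint each of catch0, catch1, catch2, catch3 below 0.0008 m and contact force between pusher and dog above 5 N), for 0.05 s.
At the end, for the whole second after the job is handed in: The round-headed dog stands upright (0.07 rad) in the well within 4 mm of its centre, its centre less than 42.5 mm above the bench, all four catches snapped over it (each out less than 0.8 mm); the pusher stands upright (0.1 rad) on the bench; both at rest (horizontal distance between dog_center and well_mouth below 0.004 m and angle between dog_center's own z axis and vertical below 0.07 rad and height (world z) of dog_center below 0.0425 m and value of joint each of catch0, catch1, catch2, catch3 below 0.0008 m and angle between pusher_center's own z axis and vertical below 0.1 rad and height (world z) of pusher_center between 0.043 and 0.052 m and linear speed of each of pusher, dog below 0.02 m/s); the robot touches nothing.
It fails at once if the pusher presses on the dog with more than 40 N (contact force between pusher and dog above 40 N).
It fails at once if the fingers touch the dog when it is down in the socket (its centre less than 42 mm above the bench) in the well (contact force between the fingers and dog above 0.5 N and height (world z) of dog_center below 0.042 m and horizontal distance between dog_center and well_mouth below 0.01 m).
It fails at once if the square-headed dog, the glue bottle or the hammer is moved by more than 30 mm (distance of any of square_dog_center, glue, hammer from where it was at the start of the episode above 0.03 m).
It also fails if it takes over 72 s, if anything falls off the work surface, if the arm or the gripper's body presses on something with over 40 N, if the wrist force passes 120 N, or if a joint passes its speed limit or range.

ROBOT

A 6-joint arm with a two-finger parallel gripper is mounted at the origin on the work surface. World frame = base frame: x ahead of the robot, y to its left, z up, the work surface at z = 0. Lengths are in mm, angles in rad, forces in N, time in s.
With the tool pointing down it reaches from about 275 to 875 mm from the base axis. Payload 12.5 kg.
Tool frame: the origin (TCP) lies between the finger pads; the fingertips stand 17 mm ahead of it and the grasp point (between the pads) lies 2 mm behind it (r.tips_ahead is the distance from the TCP to the fingertips, in mm); z points along the fingers, y is the line along which they close (so a half turn about z gives the same grasp; the last joint's range is limited). The gripper opens to 85 mm and grips with 20 to 120 N. Pads are 22 mm wide; open, the fingers measure 114 mm over their backs; the gripper's body (76 mm by 85 mm) begins 54 mm behind the grasp point. The pads swing forward as they close: fully open they stand 13 mm farther back than shut.
Start: joints at [-1.185, 0.351, 1.652, -0, 1.139, -0.085], TCP at [249.495, -490.139, 248.29] pointing down, gripper open.
Joint ranges: [-2.75, 2.75], [-0.79, 2.1], [0.01, 2.65], [-1.57, 4.71], [0.07, 3.14], [-2.87, 2.87]. Speed limits (rad/s): [2.22, 2.22, 2.79, 3.14, 3.14, 3.14].

INTERFACE

Orientations are given as a 3x3 rotation matrix whose columns are the frame's x, y, z axes.
In Python, from station import r, optics gives the robot as it stands.
- The arm moves only by the tool servo_tool, never from a script. Its argument "motion" is a list of rows, each a list of 3 entries, a list of its own where there are three numbers: the turn, a rotation vector about the tool's x, y, z in degrees, then the shift along the tool's x, y, z in m, then the gripper's target within -1 to 1 (shut at 1, half-way at 0, fully open at -1). In form: [[[ax, ay, az], [tx, ty, tz], fingers], ...]. A call has exactly 8 rows; each row shifts and turns the commanded pose from where the row before left it, along the tool's axes as they then stand; what a row does not reach is not made up. A row lasts 1/8 s, in which the tool goes at most 62.5 mm and 10.7 degrees, less where a joint would pass 70% of its speed; a pose out of reach is approached as far as the arm can. A call is refused whole if a number of a shift passes 0.0625 or a number of a turn 10.7, either way. A call with a gripper value outside its range is refused whole. The fingers move at their own pace and stop on an object; the grip force is fixed at half the most. Time passes only in rows, so rows that do not move let the fingers close, or fill a call up. It gives the time, the measured TCP pose, the force, the opening and the grip force at its end, in the units of the state.
- r.read_state(): the state, without advancing time (a new reading comes with each control period).
- optics.snapshot(name): name is "scene" or "top" or "wrist"; returns (picture, depth): 400x640x3 uint8, red, green, blue; 400x640 float32, mm along the optical axis (not along the pixel's ray), 0 where there is no reading.
- optics.get_calibration(name): a dict with "camera_matrix" (3x3 intrinsics, pixels), "k1" (the pictures are not rectified: a ray, as slopes to the right and down, at radius r is drawn at 1 + k1 r^2 times it, then the intrinsics apply), "position" and "rotation" of the camera in the world. Camera axes: x right, y down, z forward; pixel columns grow to the right and rows downward; lengths in mm; the calibration is good to about 2 mm. A picture is of the moment at which its call begins: read the wrist's pose just before it. get_calibration takes no time and is no camera call; for the wrist camera it gives the pose at the moment of the call.
- r.sign_off(): hands the job in; it is judged then, once.
The state is a dict: "clock": time; "q": joint angles; "joint_vel": joint speeds; "joint_torque": joint torques, N m; "ee_pos": TCP position; "ee_rot": TCP orientation; "force": force on the tool from outside, world axes, zero at the start; "moment": the same for the moment, N m; "gripper_width": opening from 0.0 (shut) to 1.0 (fully open); "finger_force": force on a finger pad.
Only numpy, scipy, OpenCV 4.12 (cv2) and the standard library are available. Lean on these libraries where they do the work, as an engineer would, in place of code of your own. Each camera call takes 0.05 s, during which the arm holds its last target. There are 200 camera calls.

## Working session

There is one attempt and no reset: what is moved stays moved. The work goes in short steps, Python scripts to look and compute and a tool call to move; the robot and the scene stay as the last step left them, time stands still between calls to the robot, and variables do not carry over. Pictures are saved under pics/ and viewed, at most 10 in all, crops included, and the job is handed in when it is done.

Besides the shell and the picture viewer there is one more tool, called after "Call:" as a command line: name --argument value ..., lists and objects as JSON in quotes. servo_tool: Moves the arm, as the interface text tells. Its arguments: {"type":"object","properties":{"motion":{"type":"array","items":{"type":"array"}}},"required":["motion"]}

```bash
ls; mkdir -p pics
cat > h.py <<'E'
import numpy as np, cv2
from station import r, optics
def snap(n):
    c=optics.get_calibration(n); p,d=optics.snapshot(n); return p,d,c
def world(d,c):
    K=np.array(c["camera_matrix"],float);k1=c["k1"]
    v,u=np.mgrid[0:d.shape[0],0:d.shape[1]].astype(np.float32)
    pts=np.stack([u.ravel(),v.ravel()],1)[:,None].astype(np.float64)
    n=cv2.undistortPoints(pts,K,np.array([k1,0,0,0.])).reshape(d.shape+(2,))
    P=np.dstack([n[...,0]*d,n[...,1]*d,d])
    W=P@np.array(c["rotation"]).T+np.array(c["position"]).ravel()
    W[d<=0]=np.nan
    return W
E
python3 - <<'E'
from h import *
for n in("scene","top"):
    p,d,c=snap(n); cv2.imwrite(f"pics/{n}0.png",p[:,:,::-1]); np.savez(f"{n}0.npz",p=p,d=d,W=world(d,c)); print(n,c)
s=r.read_state(); print(s, r.tips_ahead)
E
```

```text
pics
scene {'camera_matrix': array([[454.98657403,   0.        , 324.87014516],
       [  0.        , 454.98657403, 204.13174074],
       [  0.        ,   0.        ,   1.        ]]), 'k1': 0.03293493977766281, 'position': array([ 929.5281991 , -569.04518152,  821.69145077]), 'rotation': array([[ 0.8548925 ,  0.39677371, -0.33425954],
       [ 0.51868084, -0.63954623,  0.56740709],
       [ 0.01135779, -0.65844608, -0.7525422 ]])}
top {'camera_matrix': array([[377.82189513,   0.        , 324.80355564],
       [  0.        , 377.82189513, 204.40661625],
       [  0.        ,   0.        ,   1.        ]]), 'k1': -0.005683275997563127, 'position': array([487.64467891,  -3.80267412, 871.42506171]), 'rotation': array([[-0.01317587, -0.99253647,  0.12123427],
       [-0.99959084,  0.00999603, -0.02679981],
       [ 0.02538793, -0.12153778, -0.99226207]])}
{'clock': 0.1, 'q': array([-1.18461985e+00,  3.51181408e-01,  1.65233755e+00, -3.69543019e-06,
        1.13909791e+00, -8.45706673e-02]), 'joint_vel': array([ 2.61712128e-03, -3.31487844e-04, -3.24941765e-04, -1.28447620e-03,
        8.95564214e-04, -3.57202311e-06]), 'joint_torque': array([ 4.72847169e-04, -5.06832719e+01, -2.91877609e+01, -9.89359319e-05,
        2.72511847e-03,  4.74272679e-05]), 'ee_pos': array([ 249.3883181 , -489.90724055,  247.82133306]), 'ee_rot': array([[ 8.91228983e-01,  4.53553468e-01, -3.88881460e-04],
       [ 4.53553627e-01, -8.91228483e-01,  9.47529500e-04],
       [ 8.31730574e-05, -1.02084435e-03, -9.99999475e-01]]), 'force': array([-0.08470128, -0.2257923 , -0.15402069]), 'moment': array([ 0.00928621, -0.01579637, -0.00416396]), 'finger_force': 0.0, 'gripper_width': 0.9974553190870066} 17.0
```

View pics/top0.png

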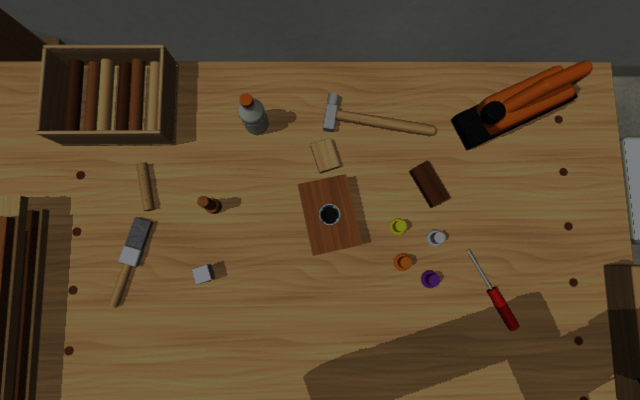

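View pics/scene0.png

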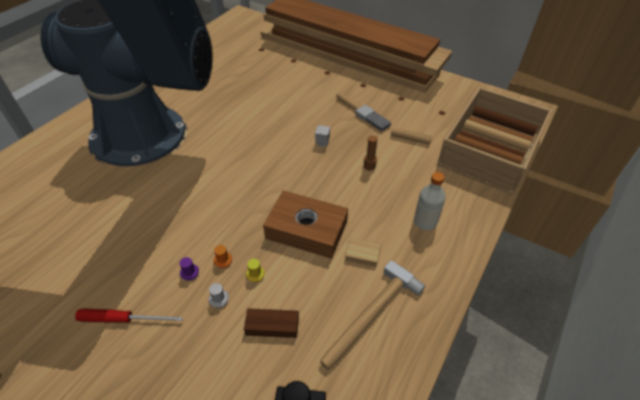

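Top view: the round dog candidates are silver (437,238), yellow (399,226), orange (403,262) and purple (430,279). The silver one fits, since it is bare aluminium and the others are the excluded look-alikes. The silver cube at (203,273) is the square dog, the pusher is the dark turned piece at (210,205), and the well is at (330,214). I'll confirm with an enlarged crop and measure.

Run:
```python
from h import *
T=np.load("top0.npz");S=np.load("scene0.npz")
a=cv2.resize(T["p"][205:300,380:460],None,fx=4,fy=4,interpolation=cv2.INTER_CUBIC)
b=cv2.resize(T["p"][185:280,180:260],None,fx=4,fy=4,interpolation=cv2.INTER_CUBIC)
cv2.imwrite("pics/crop.png",np.hstack([a,b])[:,:,::-1])
def circ(W,u,v,h,zlo,zhi,nm):
    w=W[v-h:v+h,u-h:u+h].reshape(-1,3); w=w[(w[:,2]>zlo)&(w[:,2]<zhi)]
    if len(w)<3: print(nm,len(w));return
    print(nm,len(w),"med",np.median(w,0).round(1),"mid",((w.min(0)+w.max(0))/2).round(1),"ext",np.ptp(w,0).round(1))
circ(T["W"],437,238,16,38,50,"dog top T"); circ(S["W"],217,295,18,38,50,"dog top S")
circ(T["W"],206,203,16,85,105,"push T"); circ(S["W"],372,145,18,88,105,"push S")
circ(T["W"],203,273,16,40,55,"sq T")
for W,n in((T["W"],"T"),(S["W"],"S")):
    m=(W[...,2]>45)&(W[...,2]<56)&(np.hypot(W[...,0]-480,W[...,1]+15)<150)
    k,l,st,ce=cv2.connectedComponentsWithStats(m.astype(np.uint8)); i=1+st[1:,4].argmax(); m=l==i
    P=W[m]; z=np.median(P[:,2]); R=cv2.minAreaRect(P[:,:2].astype(np.float32)); print("block",n,st[i],z,R)
    # inner hole: pixels inside hull not in mask -> hole contour on plane
    cs,hi=cv2.findContours(m.astype(np.uint8),cv2.RETR_CCOMP,cv2.CHAIN_APPROX_NONE)
    for c,h in zip(cs,hi[0]):
        if h[3]>=0 and len(c)>15:
            q=np.array([W[y,x] for x,y in c[:,0]]); print(" hole",cv2.minEnclosingCircle(q[:,:2].astype(np.float32)),cv2.fitEllipse(q[:,:2].astype(np.float32)))
print("bench z",np.nanmedian(T["W"][300:330,200:300,2]),np.nanmedian(S["W"][100:130,250:300,2]))
```

```text
dog top T 112 med [ 513.8 -275.8   44.8] mid [ 512.9 -276.7   43.8] ext [24.3 25.4 10.5]
dog top S 137 med [ 517.6 -282.3   43.3] mid [ 516.1 -281.7   42.5] ext [25.8 24.5  9. ]
push T 121 med [591.6 225.9  96. ] mid [591.4 227.1  92.5] ext [22.7 22.8 14.4]
push S 61 med [593.9 220.2  93.5] mid [593.9 220.   92.1] ext [22.6 24.2  7.7]
sq T 274 med [441.2 240.2  47.5] mid [440.4 240.7  45.9] ext [39.9 41.2 11.4]
block T [ 299  186   63   70 2933] 51.17268761152377 ((561.4320068359375, -36.06658172607422), (148.55987548828125, 110.14205169677734), 11.654596328735352)
 hole ((566.1959838867188, -35.0187873840332), 24.686553955078125) ((566.7180786132812, -34.9116096496582), (44.58074188232422, 45.73888397216797), 142.28660583496094)
block S [ 262  191   81   50 2189] 49.09441272723518 ((562.5557250976562, -41.03642272949219), (149.42787170410156, 114.756591796875), 12.117205619812012)
 hole ((570.0585327148438, -40.734554290771484), 26.706470489501953) ((569.4810180664062, -40.615699768066406), (47.82835388183594, 48.28314971923828), 173.93113708496094)
bench z 1.4603382260220314 -0.23856040076873342
```

View pics/crop.png

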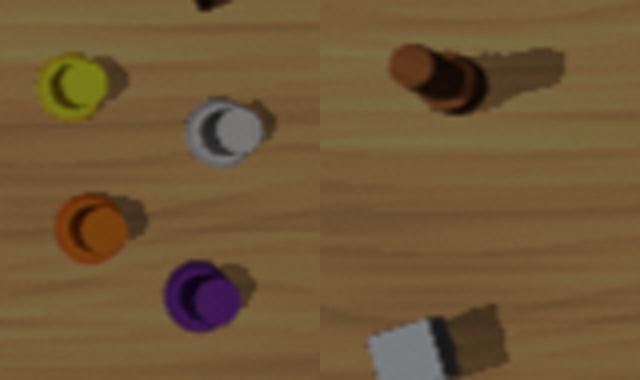

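The crop confirms it: the silver round-headed dog is at crop (225,132), with coloured look-alikes beside it. The pusher with its wider foot is at crop (430,75), and the cube is the square dog. The two cameras differ by about 5 mm, so I'll use the mean and refine with the wrist camera.

Call:
servo_tool --motion '[[[0, 0, 9], [0, 0, 0], -1], [[0, 0, 9], [0, 0, 0], -1], [[0, 0, 9], [0, 0, 0], -1], [[0, 0, 0], [0.03, -0.024, 0], -1], [[0, 0, 0], [0.03, -0.024, 0], -1], [[0, 0, 0], [0.03, -0.024, 0], -1], [[0, 0, 0], [0.03, -0.024, 0], -1], [[0, 0, 0], [0.03, -0.024, 0], -1]]'

```text
clock: 1.1
ee_pos: [400.3, -369.2, 248.0]
ee_rot: [[1.0, -0.001, -0.0], [-0.0, -1.0, 0.0], [-0.0, -0.0, -1.0]]
force: [-0.1, -0.1, -0.7]
gripper_width: 0.997
finger_force: 0.0
```

Call:
servo_tool --motion '[[[0, 0, 0], [0.03, -0.024, 0], -1], [[0, 0, 0], [0.03, -0.024, 0], -1], [[0, 0, 0], [0.03, -0.024, 0], -1], [[0, 0, 0], [0.025, -0.019, 0.015], -1], [[0, 0, 0], [0, 0, 0.015], -1], [[0, 0, 0], [0, 0, 0.015], -1], [[0, 0, 0], [0, 0, 0], -1], [[0, 0, 0], [0, 0, 0], -1]]'

```text
clock: 2.1
ee_pos: [514.3, -279.9, 203.7]
ee_rot: [[1.0, -0.001, 0.0], [-0.001, -1.0, -0.0], [0.0, 0.0, -1.0]]
force: [0.7, 0.1, 0.1]
gripper_width: 0.999
finger_force: 0.0
```

```bash
cat >> h.py <<'E'
def dog(W,c0,zlo,zhi,R=40):
    m=(W[...,2]>zlo)&(W[...,2]<zhi)&(np.hypot(W[...,0]-c0[0],W[...,1]-c0[1])<R)
    P=W[m].astype(np.float32)
    if len(P)<10: return len(P)
    return len(P),np.median(P,0).round(1),cv2.minEnclosingCircle(P[:,:2].copy())
E
python3 - <<'E'
from h import *
s=r.read_state(); print(s["ee_pos"],s["ee_rot"].round(4),s["q"])
p,d,c=snap("wrist"); print(c); W=world(d,c); np.savez("w1.npz",p=p,d=d,W=W); cv2.imwrite("pics/w1.png",p[:,:,::-1])
print(dog(W,(515,-279),38,50), dog(W,(515,-279),8,14))
E
```

```text
[ 514.32535531 -279.92616244  203.73662059] [[ 1.0e+00 -1.4e-03  4.0e-04]
 [-1.4e-03 -1.0e+00 -3.0e-04]
 [ 4.0e-04  3.0e-04 -1.0e+00]] [-5.77899738e-01  4.62210767e-01  1.60207472e+00 -5.05506974e-05
  1.07676666e+00  9.94273341e-01]
{'camera_matrix': array([[322.68321864,   0.        , 318.06854966],
       [  0.        , 322.68321864, 197.82219568],
       [  0.        ,   0.        ,   1.        ]]), 'k1': -0.02322923670046157, 'position': array([ 591.15756963, -280.73592512,  330.32933022]), 'rotation': array([[-9.55506975e-04, -9.52375019e-01, -3.04927714e-01],
       [-9.99999511e-01,  8.31679310e-04,  5.35982468e-04],
       [-2.56854242e-04,  3.04928077e-01, -9.52375347e-01]])}
(619, array([ 515.2, -280.5,   44.9], dtype=float32), ((514.6939697265625, -280.4921569824219), 12.871413230895996)) (484, array([ 523.8, -280.5,   11.8], dtype=float32), ((514.4690551757812, -280.40478515625), 20.000972747802734))
```

View pics/w1.png

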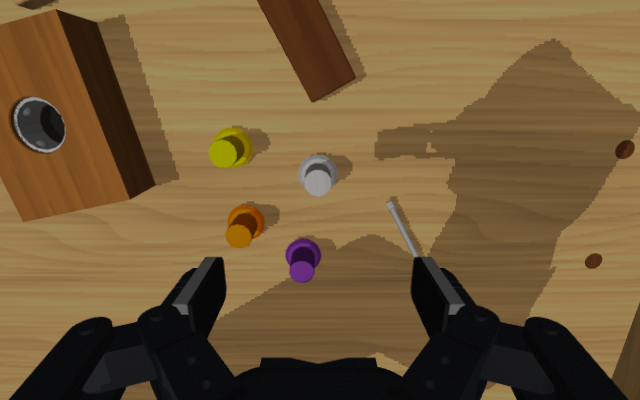

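Wrist view: the dog is at (318,178) with clean circle fits, at 514.6, -280.5. I'll descend with the fingers partly closed and grip.

Call:
servo_tool --motion '[[[0, 0, 0], [0.0, 0.0005, 0.03], -0.3], [[0, 0, 0], [0, 0, 0.035], -0.3], [[0, 0, 0], [0, 0, 0.035], -0.3], [[0, 0, 0], [0, 0, 0.03], -0.3], [[0, 0, 0], [0, 0, 0.02], -0.3], [[0, 0, 0], [0, 0, 0.008], -0.3], [[0, 0, 0], [0, 0, 0], -0.3], [[0, 0, 0], [0, 0, 0], -0.3]]'

```text
clock: 3.15
ee_pos: [515.1, -280.1, 46.3]
ee_rot: [[1.0, -0.0, 0.001], [-0.0, -1.0, -0.001], [0.001, 0.001, -1.0]]
force: [-0.1, 0.4, 0.8]
gripper_width: 0.65
finger_force: 0.0
```

Call:
servo_tool --motion '[[[0, 0, 0], [0, 0, 0], 1], [[0, 0, 0], [0, 0, 0], 1], [[0, 0, 0], [0, 0, 0], 1], [[0, 0, 0], [0, 0, 0], 1], [[0, 0, 0], [0, 0, 0], 1], [[0, 0, 0], [0, 0, 0], 1], [[0, 0, 0], [0, 0, 0], 1], [[0, 0, 0], [0, 0, 0], 1]]'

```text
clock: 4.15
ee_pos: [515.0, -280.0, 46.1]
ee_rot: [[1.0, -0.0, 0.001], [-0.0, -1.0, -0.001], [0.001, 0.001, -1.0]]
force: [-1.1, 0.9, 5.1]
gripper_width: 0.275
finger_force: 58.5
```

Call:
servo_tool --motion '[[[0, 0, 0], [0, 0, -0.02], 1], [[0, 0, 0], [0, 0, -0.04], 1], [[0, 0, 0], [0, 0, -0.05], 1], [[0, 0, 0], [0, 0, -0.05], 1], [[0, 0, 0], [0, 0, 0], 1], [[0, 0, 0], [0, 0, 0], 1], [[0, 0, 0], [0, 0, 0], 1], [[0, 0, 0], [0, 0, 0], 1]]'

```text
clock: 5.15
ee_pos: [514.3, -279.6, 204.4]
ee_rot: [[1.0, -0.0, -0.002], [-0.0, -1.0, 0.001], [-0.002, -0.001, -1.0]]
force: [-0.0, 0.2, -1.5]
gripper_width: 0.271
finger_force: 58.9
```

Run:
```python
from h import *
s=r.read_state(); print(s["ee_pos"],s["gripper_width"],s["finger_force"])
p,d,c=snap("wrist"); W=world(d,c); np.savez("w2.npz",p=p,d=d,W=W); cv2.imwrite("pics/w2.png",p[:,:,::-1])
zc=s["ee_pos"][2]
for lo in range(-50,20,4): print(lo,dog(W,s["ee_pos"],zc+lo,zc+lo+4,24))
```

```text
[ 514.26581558 -279.55875082  204.35206122] 0.27081528328253984 58.91243934631348
-50 0
-46 0
-42 1
-38 (846, array([ 527.1, -280.7,  169.3], dtype=float32), ((514.6981201171875, -280.46527099609375), 19.842336654663086))
-34 (580, array([ 524.6, -279.6,  170.9], dtype=float32), ((517.0353393554688, -280.08111572265625), 17.600549697875977))
-30 (127, array([ 525.1, -281.7,  176.6], dtype=float32), ((518.4104614257812, -280.6123046875), 12.066245079040527))
-26 (140, array([ 525.3, -279.2,  180.2], dtype=float32), ((518.6791381835938, -280.45123291015625), 12.030542373657227))
-22 (146, array([ 525.2, -281.2,  184.6], dtype=float32), ((519.2568359375, -280.428955078125), 11.85647201538086))
-18 (164, array([ 525. , -280.7,  188.3], dtype=float32), ((523.1744384765625, -279.9775390625), 15.609688758850098))
-14 (246, array([ 524.3, -280.2,  192.3], dtype=float32), ((523.96044921875, -280.48681640625), 18.280014038085938))
-10 (389, array([ 524.2, -279.3,  196.6], dtype=float32), ((520.2680053710938, -279.6775207519531), 23.044387817382812))
-6 (530, array([ 523.7, -280.2,  201.2], dtype=float32), ((520.0513305664062, -279.540283203125), 23.156566619873047))
-2 (2293, array([ 515.9, -280.2,  203.2], dtype=float32), ((520.3408203125, -279.57440185546875), 23.170448303222656))
2 (306, array([ 520.9, -268.7,  208.4], dtype=float32), ((519.5845947265625, -279.51519775390625), 23.350963592529297))
6 (327, array([ 522.2, -268.7,  212.6], dtype=float32), ((519.844482421875, -279.5159912109375), 23.23504638671875))
10 (350, array([ 521.9, -268.7,  216.4], dtype=float32), ((520.0189819335938, -279.6542663574219), 23.234458923339844))
14 (309, array([ 523.9, -268.7,  220. ], dtype=float32), ((520.256591796875, -279.4482421875), 23.11134910583496))
18 (669, array([ 519.5, -291.8,  225.5], dtype=float32), ((516.4671020507812, -280.26776123046875), 19.78276252746582))
```

View pics/w2.png

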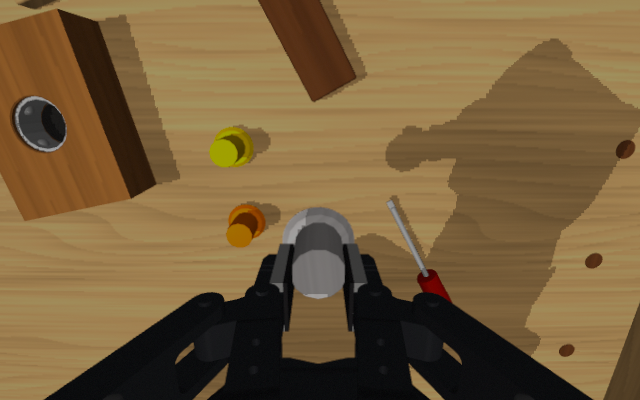

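The dog is held upright at (318,230). I'll carry it to the well.

Call:
servo_tool --motion '[[[0, 0, 0], [0.004, -0.02, 0], 1], [[0, 0, 0], [0.006, -0.04, 0], 1], [[0, 0, 0], [0.006, -0.04, 0], 1], [[0, 0, 0], [0.006, -0.04, 0], 1], [[0, 0, 0], [0.006, -0.04, 0], 1], [[0, 0, 0], [0.006, -0.035, 0], 1], [[0, 0, 0], [0.005, -0.027, 0], 1], [[0, 0, 0], [0, 0, 0], 1]]'

```text
clock: 6.2
ee_pos: [553.6, -35.4, 205.2]
ee_rot: [[1.0, 0.002, -0.0], [0.002, -1.0, 0.0], [-0.0, -0.0, -1.0]]
force: [0.2, -0.3, 0.1]
gripper_width: 0.279
finger_force: 59.0
```

Call:
servo_tool --motion '[[[0, 0, 0], [0, 0, 0], 1], [[0, 0, 0], [0, 0, 0], 1], [[0, 0, 0], [0, 0, 0], 1], [[0, 0, 0], [0, 0, 0], 1], [[0, 0, 0], [0, 0, 0], 1], [[0, 0, 0], [0, 0, 0], 1], [[0, 0, 0], [0, 0, 0], 1], [[0, 0, 0], [0, 0, 0], 1]]'

```text
clock: 7.2
ee_pos: [553.7, -37.8, 205.3]
ee_rot: [[1.0, -0.0, -0.0], [-0.0, -1.0, 0.0], [-0.0, -0.0, -1.0]]
force: [0.6, -0.3, -0.6]
gripper_width: 0.276
finger_force: 59.0
```

```bash
cat >> h.py <<'E'
def well(W):
    # hole rim on the block's top plane, by contour in a metric ortho mask
    g=np.zeros((240,240),np.uint8); o=np.array([508.,-98.]) # 0.5 mm cells
    m=(W[...,2]>46)&(W[...,2]<54)
    ij=((W[m][:,:2]-o)/0.5); ij=ij[((ij>=0)&(ij<240)).all(1)].astype(int); g[ij[:,0],ij[:,1]]=255
    g=cv2.morphologyEx(g,cv2.MORPH_CLOSE,np.ones((7,7),np.uint8))
    cs,hi=cv2.findContours(g,cv2.RETR_CCOMP,cv2.CHAIN_APPROX_NONE)
    for k,h in zip(cs,hi[0]):
        if h[3]>=0 and cv2.contourArea(k)>1500:
            (a,b),(e,f),t=cv2.fitEllipse(k); print("well xy",o+np.array([b,a])*.5+.25,"diam",e/2,f/2)
    return g
E
python3 - <<'E'
from h import *
s=r.read_state(); print(s["ee_pos"],s["gripper_width"],s["force"])
p,d,c=snap("wrist"); W=world(d,c); np.savez("w3.npz",p=p,d=d,W=W); cv2.imwrite("pics/w3.png",p[:,:,::-1])
well(W); zc=s["ee_pos"][2]; print(dog(W,s["ee_pos"],zc-38,zc-34,24))
E
```

```text
[553.68488333 -37.75426431 205.28296986] 0.275692641945309 [ 0.5651351  -0.27954745 -0.55770504]
well xy [568.28350067 -38.01203156] diam 42.947349548339844 43.20853042602539
(807, array([566. , -38.4, 170.1], dtype=float32), ((554.818115234375, -38.731746673583984), 19.842323303222656))
```

View pics/w3.png

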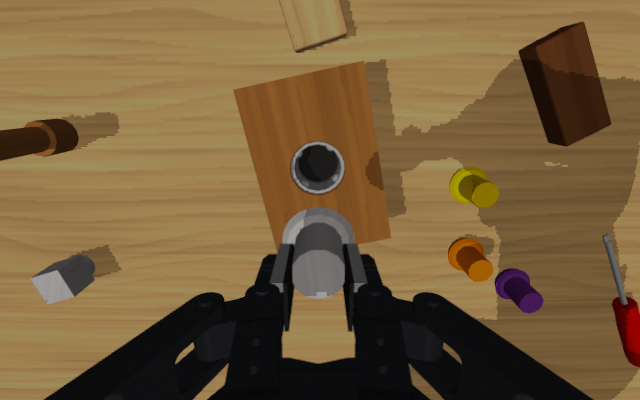

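The well is at (318,168) and the held dog is at (318,235). The shift to the well is +13.5 mm in x and +0.7 mm in y. I'll descend to just above the mouth.

Call:
servo_tool --motion '[[[0, 0, 0], [0.0135, -0.0007, 0], 1], [[0, 0, 0], [0, 0, 0.03], 1], [[0, 0, 0], [0, 0, 0.03], 1], [[0, 0, 0], [0, 0, 0.03], 1], [[0, 0, 0], [0, 0, 0.012], 1], [[0, 0, 0], [0, 0, 0], 1], [[0, 0, 0], [0, 0, 0], 1], [[0, 0, 0], [0, 0, 0], 1]]'

```text
clock: 8.25
ee_pos: [567.7, -37.2, 104.3]
ee_rot: [[1.0, -0.0, 0.002], [-0.0, -1.0, -0.0], [0.002, 0.0, -1.0]]
force: [-0.1, 0.2, -0.5]
gripper_width: 0.271
finger_force: 59.0
```

Run:
```python
from h import *
s=r.read_state(); print(s["ee_pos"],s["gripper_width"],s["force"])
p,d,c=snap("wrist"); W=world(d,c); np.savez("w4.npz",p=p,d=d,W=W); cv2.imwrite("pics/w4.png",p[:,:,::-1])
zc=s["ee_pos"][2]; print(dog(W,s["ee_pos"],zc-38,zc-34,24))
```

```text
[567.74944191 -37.153437   104.31379403] 0.2714416744191774 [-0.1140119   0.20993411 -0.50155087]
(803, array([580.4, -37.8,  69.2], dtype=float32), ((568.0394897460938, -38.138118743896484), 19.903417587280273))
```

View pics/w4.png

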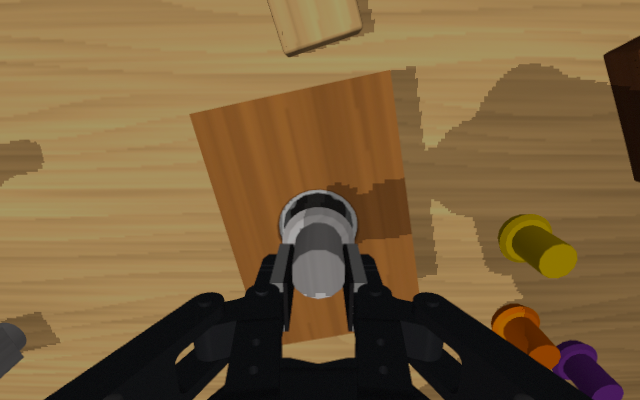

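The dog is centred over the well at (318,225). I'll lower it gently and watch the force.

Call:
servo_tool --motion '[[[0, 0, 0], [0, 0, 0.004], 1], [[0, 0, 0], [0, 0, 0.004], 1], [[0, 0, 0], [0, 0, 0.004], 1], [[0, 0, 0], [0, 0, 0.002], 1], [[0, 0, 0], [0, 0, 0.002], 1], [[0, 0, 0], [0, 0, 0], 1], [[0, 0, 0], [0, 0, 0], 1], [[0, 0, 0], [0, 0, 0], 1]]'

```text
clock: 9.3
ee_pos: [567.3, -37.1, 87.4]
ee_rot: [[1.0, -0.0, 0.0], [-0.0, -1.0, -0.0], [0.0, 0.0, -1.0]]
force: [0.5, 0.0, -0.7]
gripper_width: 0.274
finger_force: 59.0
```

Call:
servo_tool --motion '[[[0, 0, 0], [0, 0, 0.001], 1], [[0, 0, 0], [0, 0, 0.001], 1], [[0, 0, 0], [0, 0, 0.001], 1], [[0, 0, 0], [0, 0, 0], 1], [[0, 0, 0], [0, 0, 0], 1], [[0, 0, 0], [0, 0, 0], 1], [[0, 0, 0], [0, 0, 0], 1], [[0, 0, 0], [0, 0, 0], 1]]'

```text
clock: 10.3
ee_pos: [567.2, -37.1, 84.3]
ee_rot: [[1.0, -0.0, 0.0], [-0.0, -1.0, 0.0], [0.0, -0.0, -1.0]]
force: [0.5, -0.1, 0.2]
gripper_width: 0.273
finger_force: 59.0
```

Call:
servo_tool --motion '[[[0, 0, 0], [0, 0, 0.001], 1], [[0, 0, 0], [0, 0, 0.001], 1], [[0, 0, 0], [0, 0, 0.001], 1], [[0, 0, 0], [0, 0, 0], 1], [[0, 0, 0], [0, 0, 0], 1], [[0, 0, 0], [0, 0, 0], 1], [[0, 0, 0], [0, 0, 0], 1], [[0, 0, 0], [0, 0, 0], 1]]'

```text
clock: 11.3
ee_pos: [567.3, -37.1, 81.4]
ee_rot: [[1.0, -0.0, 0.0], [-0.0, -1.0, -0.0], [0.0, 0.0, -1.0]]
force: [3.5, -0.0, 0.7]
gripper_width: 0.278
finger_force: 59.0
```

Call:
servo_tool --motion '[[[0, 0, 0], [0, 0, 0.001], 1], [[0, 0, 0], [0, 0, 0.001], 1], [[0, 0, 0], [0, 0, 0], 1], [[0, 0, 0], [0, 0, 0], 1], [[0, 0, 0], [0, 0, 0], 1], [[0, 0, 0], [0, 0, 0], 1], [[0, 0, 0], [0, 0, 0], 1], [[0, 0, 0], [0, 0, 0], 1]]'

```text
clock: 12.3
ee_pos: [567.5, -37.1, 79.4]
ee_rot: [[1.0, -0.0, 0.001], [-0.0, -1.0, -0.0], [0.001, 0.0, -1.0]]
force: [5.3, 0.9, 2.5]
gripper_width: 0.277
finger_force: 59.2
```

A sideways reaction in +x shows the dog rubbing on the cup's -x side. I'll ease +0.7 mm in x.

Call:
servo_tool --motion '[[[0, 0, 0], [0.0007, 0, 0], 1], [[0, 0, 0], [0, 0, 0], 1], [[0, 0, 0], [0, 0, 0], 1], [[0, 0, 0], [0, 0, 0], 1], [[0, 0, 0], [0, 0, 0.0005], 1], [[0, 0, 0], [0, 0, 0.0005], 1], [[0, 0, 0], [0, 0, 0], 1], [[0, 0, 0], [0, 0, 0], 1]]'

```text
clock: 13.3
ee_pos: [567.8, -37.1, 78.2]
ee_rot: [[1.0, -0.0, -0.0], [-0.0, -1.0, 0.0], [-0.0, -0.0, -1.0]]
force: [3.5, -0.6, 2.4]
gripper_width: 0.275
finger_force: 59.2
```

Call:
servo_tool --motion '[[[0, 0, 0], [0.0006, 0, 0], 1], [[0, 0, 0], [0, 0, 0], 1], [[0, 0, 0], [0, 0, 0], 1], [[0, 0, 0], [0, 0, 0], 0], [[0, 0, 0], [0, 0, 0], -0.2], [[0, 0, 0], [0, 0, 0], -0.2], [[0, 0, 0], [0, 0, 0], -0.2], [[0, 0, 0], [0, 0, 0], -0.2]]'

```text
clock: 14.3
ee_pos: [568.4, -37.1, 78.3]
ee_rot: [[1.0, -0.0, -0.0], [-0.0, -1.0, 0.0], [-0.0, -0.0, -1.0]]
force: [0.8, -0.1, -0.4]
gripper_width: 0.6
finger_force: 0.0
```

Call:
servo_tool --motion '[[[0, 0, 0], [0, 0, 0], -0.2], [[0, 0, 0], [0, 0, 0], -0.2], [[0, 0, 0], [0, 0, -0.02], -0.2], [[0, 0, 0], [0, 0, -0.04], -0.2], [[0, 0, 0], [0, 0, -0.04], -0.2], [[0, 0, 0], [0, 0, -0.03], -0.2], [[0, 0, 0], [0, 0, 0], -1], [[0, 0, 0], [0, 0, 0], -1]]'

```text
clock: 15.3
ee_pos: [568.1, -37.0, 207.5]
ee_rot: [[1.0, -0.0, -0.001], [-0.0, -1.0, 0.0], [-0.001, -0.0, -1.0]]
force: [-0.0, -0.1, 0.8]
gripper_width: 0.987
finger_force: 0.0
```

Run:
```python
from h import *
s=r.read_state(); print(s["ee_pos"],s["gripper_width"],s["force"])
p,d,c=snap("wrist"); W=world(d,c); np.savez("w5.npz",p=p,d=d,W=W); cv2.imwrite("pics/w5.png",p[:,:,::-1])
m=(W[...,2]>62)&(W[...,2]<95)&(np.hypot(W[...,0]-568,W[...,1]+38)<22)
h=W[m][:,2]; zt=np.percentile(h,80); print("top",zt,dog(W,(568,-38),zt-2,zt+3,25)); 
print("block top",np.median(W[(W[...,2]>44)&(W[...,2]<56)&(np.hypot(W[...,0]-568,W[...,1]+38)<50)][:,2]))
print(dog(W,(568,-38),zt-8,zt-5,25),dog(W,(568,-38),zt-20,zt-17,25))
```

```text
[568.10476969 -37.0270725  207.53327249] 0.9872970259664667 [-0.04726058 -0.11364276  0.81987892]
top 78.12148567821937 (693, array([568.6, -38.4,  77.6], dtype=float32), ((568.357666015625, -38.1965217590332), 12.802762031555176))
block top 50.893254375858646
(27, array([579.5, -39.3,  71.2], dtype=float32), ((573.1807250976562, -38.44924545288086), 11.831501960754395)) (21, array([579.3, -38.4,  59.5], dtype=float32), ((573.1617431640625, -37.99774932861328), 11.863863945007324))
```

View pics/w5.png

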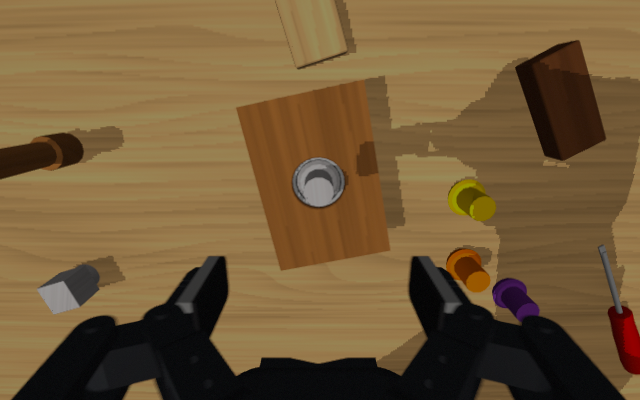

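The dog stands upright in the well at (318,185). Its top is at about 77 mm, so its centre is at about 55 mm and within the step 1 band. Next the pusher.

Call:
servo_tool --motion '[[[0, 0, 0], [0.003, -0.03, 0], -1], [[0, 0, 0], [0.003, -0.04, 0], -1], [[0, 0, 0], [0.003, -0.04, 0], -1], [[0, 0, 0], [0.003, -0.04, 0], -1], [[0, 0, 0], [0.003, -0.04, 0], -1], [[0, 0, 0], [0.003, -0.04, 0], -1], [[0, 0, 0], [0.004, -0.03, 0], -1], [[0, 0, 0], [0, 0, 0], -1]]'

```text
clock: 16.35
ee_pos: [590.1, 224.4, 206.8]
ee_rot: [[1.0, 0.002, -0.002], [0.002, -1.0, -0.0], [-0.002, 0.0, -1.0]]
force: [-0.2, -1.4, -0.2]
gripper_width: 1.001
finger_force: 0.0
```

Call:
servo_tool --motion '[[[0, 0, 0], [0, 0, 0], -1], [[0, 0, 0], [0, 0, 0], -1], [[0, 0, 0], [0, 0, 0], -1], [[0, 0, 0], [0, 0, 0], -1], [[0, 0, 0], [0, 0, 0], -1], [[0, 0, 0], [0, 0, 0], -1], [[0, 0, 0], [0, 0, 0], -1], [[0, 0, 0], [0, 0, 0], -1]]'

```text
clock: 17.35
ee_pos: [590.6, 222.9, 208.3]
ee_rot: [[1.0, -0.0, 0.0], [-0.0, -1.0, 0.0], [0.0, -0.0, -1.0]]
force: [-0.1, -0.4, 0.4]
gripper_width: 1.003
finger_force: 0.0
```

Run:
```python
from h import *
s=r.read_state(); print(s["ee_pos"],s["gripper_width"],s["force"])
p,d,c=snap("wrist"); W=world(d,c); np.savez("w6.npz",p=p,d=d,W=W); cv2.imwrite("pics/w6.png",p[:,:,::-1])
print(dog(W,(592,223),90,102,30),dog(W,(592,223),27,33,30))
```

```text
[590.60280015 222.93058689 208.29288593] 1.0031375571680834 [-0.09085343 -0.44899476  0.41105551]
(716, array([594.2, 224.6,  95.9], dtype=float32), ((593.245849609375, 224.50759887695312), 11.957341194152832)) (319, array([602.1, 224.3,  30.9], dtype=float32), ((593.49560546875, 224.68795776367188), 16.77056884765625))
```

Call:
servo_tool --motion '[[[0, 0, 0], [0.0027, -0.0024, 0], -0.6], [[0, 0, 0], [0, 0, 0], -0.6], [[0, 0, 0], [0, 0, 0.035], -0.6], [[0, 0, 0], [0, 0, 0.04], -0.6], [[0, 0, 0], [0, 0, 0.04], -0.6], [[0, 0, 0], [0, 0, 0.03], -0.6], [[0, 0, 0], [0, 0, 0.0115], -0.6], [[0, 0, 0], [0, 0, 0], -0.6]]'

```text
clock: 18.4
ee_pos: [593.3, 225.4, 51.8]
ee_rot: [[1.0, -0.0, -0.0], [-0.0, -1.0, -0.0], [-0.0, 0.0, -1.0]]
force: [0.1, 0.7, 0.4]
gripper_width: 0.802
finger_force: 0.0
```

Call:
servo_tool --motion '[[[0, 0, 0], [0, 0, 0], -0.6], [[0, 0, 0], [0, 0, 0], -0.6], [[0, 0, 0], [0, 0, 0], -0.6], [[0, 0, 0], [0, 0, 0], 1], [[0, 0, 0], [0, 0, 0], 1], [[0, 0, 0], [0, 0, 0], 1], [[0, 0, 0], [0, 0, 0], 1], [[0, 0, 0], [0, 0, 0], 1]]'

```text
clock: 19.4
ee_pos: [593.4, 225.4, 52.0]
ee_rot: [[1.0, -0.0, 0.0], [-0.0, -1.0, 0.0], [0.0, -0.0, -1.0]]
force: [-0.8, 0.2, 3.8]
gripper_width: 0.264
finger_force: 58.7
```

Call:
servo_tool --motion '[[[0, 0, 0], [0, 0, -0.02], 1], [[0, 0, 0], [0, 0, -0.035], 1], [[0, 0, 0], [0, 0, -0.04], 1], [[0, 0, 0], [0, 0, -0.04], 1], [[0, 0, 0], [0, 0, -0.015], 1], [[0, 0, 0], [-0.003, 0.03, 0], 1], [[0, 0, 0], [-0.004, 0.04, 0], 1], [[0, 0, 0], [-0.004, 0.04, 0], 1]]'

```text
clock: 20.4
ee_pos: [581.5, 114.2, 201.3]
ee_rot: [[1.0, 0.0, -0.001], [0.0, -1.0, -0.0], [-0.001, 0.0, -1.0]]
force: [0.3, 0.1, -0.9]
gripper_width: 0.26
finger_force: 58.8
```

Call:
servo_tool --motion '[[[0, 0, 0], [-0.004, 0.04, 0], 1], [[0, 0, 0], [-0.004, 0.04, 0], 1], [[0, 0, 0], [-0.004, 0.04, 0], 1], [[0, 0, 0], [-0.002, 0.0325, 0], 1], [[0, 0, 0], [0, 0, 0], 1], [[0, 0, 0], [0, 0, 0], 1], [[0, 0, 0], [0, 0, 0], 1], [[0, 0, 0], [0, 0, 0], 1]]'

```text
clock: 21.4
ee_pos: [568.2, -36.5, 201.7]
ee_rot: [[1.0, 0.001, -0.0], [0.001, -1.0, 0.0], [-0.0, -0.0, -1.0]]
force: [-0.0, 0.2, -0.5]
gripper_width: 0.266
finger_force: 58.9
```

Run:
```python
from h import *
s=r.read_state(); print(s["ee_pos"],s["gripper_width"],s["force"])
p,d,c=snap("wrist"); W=world(d,c); np.savez("w7.npz",p=p,d=d,W=W); cv2.imwrite("pics/w7.png",p[:,:,::-1])
zc=s["ee_pos"][2]
for lo in(-26,-24,-22,-20): print(lo,dog(W,s["ee_pos"],zc+lo,zc+lo+2,22))
print(dog(W,(568,-38),72,84,25))
```

```text
[568.19896205 -36.48238319 201.72436731] 0.265869233856525 [-0.04952303  0.22260974 -0.47344543]
-26 (79, array([583.3, -37.6, 176.5], dtype=float32), ((572.3292236328125, -37.393959045410156), 16.30864715576172))
-24 (124, array([583.1, -36.6, 179. ], dtype=float32), ((573.9605712890625, -37.35790252685547), 15.489437103271484))
-22 (665, array([579.5, -37.1, 180.7], dtype=float32), ((574.7691650390625, -37.14072036743164), 15.119444847106934))
-20 (64, array([578.8, -37.1, 182.3], dtype=float32), ((576.017578125, -37.26066207885742), 12.32945442199707))
(719, array([569.7, -37.9,  77.5], dtype=float32), ((568.421142578125, -38.15837097167969), 12.779951095581055))
```

View pics/w7.png

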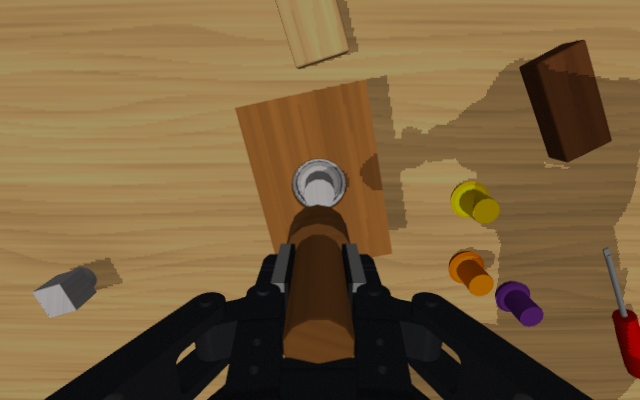

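The pusher is held upright at (318,290) over the dog's head at (320,190). The y correction is -0.8 mm. I'll lower to just above the head.

Call:
servo_tool --motion '[[[0, 0, 0], [0, 0.0008, 0], 1], [[0, 0, 0], [0, 0, 0.02], 1], [[0, 0, 0], [0, 0, 0.025], 1], [[0, 0, 0], [0, 0, 0.015], 1], [[0, 0, 0], [0, 0, 0.006], 1], [[0, 0, 0], [0, 0, 0], 1], [[0, 0, 0], [0, 0, 0], 1], [[0, 0, 0], [0, 0, 0], 1]]'

```text
clock: 22.45
ee_pos: [568.5, -38.0, 136.4]
ee_rot: [[1.0, -0.0, 0.001], [-0.0, -1.0, -0.0], [0.001, 0.0, -1.0]]
force: [0.3, 0.5, -0.8]
gripper_width: 0.265
finger_force: 58.9
```

Call:
servo_tool --motion '[[[0, 0, 0], [0, 0, 0.001], 1], [[0, 0, 0], [0, 0, 0.001], 1], [[0, 0, 0], [0, 0, 0.001], 1], [[0, 0, 0], [0, 0, 0.001], 1], [[0, 0, 0], [0, 0, 0.001], 1], [[0, 0, 0], [0, 0, 0.001], 1], [[0, 0, 0], [0, 0, 0], 1], [[0, 0, 0], [0, 0, 0], 1]]'

```text
clock: 23.45
ee_pos: [568.2, -38.0, 129.8]
ee_rot: [[1.0, -0.0, 0.0], [-0.0, -1.0, -0.0], [0.0, 0.0, -1.0]]
force: [1.0, 0.1, -1.5]
gripper_width: 0.266
finger_force: 58.9
```

Call:
servo_tool --motion '[[[0, 0, 0], [0, 0, 0.0005], 1], [[0, 0, 0], [0, 0, 0.0005], 1], [[0, 0, 0], [0, 0, 0.0005], 1], [[0, 0, 0], [0, 0, 0.0005], 1], [[0, 0, 0], [0, 0, 0.0005], 1], [[0, 0, 0], [0, 0, 0.0005], 1], [[0, 0, 0], [0, 0, 0], 1], [[0, 0, 0], [0, 0, 0], 1]]'

```text
clock: 24.45
ee_pos: [568.3, -38.0, 126.8]
ee_rot: [[1.0, -0.0, 0.0], [-0.0, -1.0, -0.0], [0.0, 0.0, -1.0]]
force: [0.3, 0.3, 2.1]
gripper_width: 0.266
finger_force: 58.9
```

Call:
servo_tool --motion '[[[0, 0, 0], [0, 0, 0.0005], 1], [[0, 0, 0], [0, 0, 0.0005], 1], [[0, 0, 0], [0, 0, 0.0005], 1], [[0, 0, 0], [0, 0, 0.0005], 1], [[0, 0, 0], [0, 0, 0.0005], 1], [[0, 0, 0], [0, 0, 0.0005], 1], [[0, 0, 0], [0, 0, 0], 1], [[0, 0, 0], [0, 0, 0], 1]]'

```text
clock: 25.45
ee_pos: [568.5, -38.0, 124.5]
ee_rot: [[1.0, -0.0, 0.001], [-0.0, -1.0, -0.0], [0.001, 0.0, -1.0]]
force: [-0.4, 0.8, 9.4]
gripper_width: 0.269
finger_force: 59.6
```

Call:
servo_tool --motion '[[[0, 0, 0], [0, 0, 0.0005], 1], [[0, 0, 0], [0, 0, 0.0005], 1], [[0, 0, 0], [0, 0, 0.0005], 1], [[0, 0, 0], [0, 0, 0.0005], 1], [[0, 0, 0], [0, 0, 0.0005], 1], [[0, 0, 0], [0, 0, 0.0005], 1], [[0, 0, 0], [0, 0, 0], 1], [[0, 0, 0], [0, 0, 0], 1]]'

```text
clock: 26.45
ee_pos: [569.0, -38.1, 122.2]
ee_rot: [[1.0, -0.0, 0.002], [-0.0, -1.0, -0.0], [0.002, 0.0, -1.0]]
force: [-2.0, -0.2, 15.4]
gripper_width: 0.264
finger_force: 60.0
```

Call:
servo_tool --motion '[[[0, 0, 0], [0, 0, 0.0005], 1], [[0, 0, 0], [0, 0, 0.0005], 1], [[0, 0, 0], [0, 0, 0.0005], 1], [[0, 0, 0], [0, 0, 0.0005], 1], [[0, 0, 0], [0, 0, 0.0005], 1], [[0, 0, 0], [0, 0, 0], 1], [[0, 0, 0], [0, 0, 0], 1], [[0, 0, 0], [0, 0, 0], 1]]'

```text
clock: 27.45
ee_pos: [568.1, -38.0, 118.2]
ee_rot: [[1.0, -0.001, -0.0], [-0.001, -1.0, 0.0], [-0.0, -0.0, -1.0]]
force: [-0.4, -0.2, -1.7]
gripper_width: 0.263
finger_force: 58.9
```

The catches snapped. Now I'll ease onto the washer.

Call:
servo_tool --motion '[[[0, 0, 0], [0, 0, 0.0005], 1], [[0, 0, 0], [0, 0, 0.0005], 1], [[0, 0, 0], [0, 0, 0.0005], 1], [[0, 0, 0], [0, 0, 0], 1], [[0, 0, 0], [0, 0, 0], 1], [[0, 0, 0], [0, 0, 0], 1], [[0, 0, 0], [0, 0, 0], 1], [[0, 0, 0], [0, 0, 0], 1]]'

```text
clock: 28.45
ee_pos: [568.2, -38.0, 116.8]
ee_rot: [[1.0, -0.0, 0.0], [-0.0, -1.0, 0.0], [0.0, -0.0, -1.0]]
force: [0.4, 0.2, -1.4]
gripper_width: 0.269
finger_force: 58.9
```

Call:
servo_tool --motion '[[[0, 0, 0], [0, 0, 0.0005], 1], [[0, 0, 0], [0, 0, 0.0005], 1], [[0, 0, 0], [0, 0, 0], 1], [[0, 0, 0], [0, 0, 0], 1], [[0, 0, 0], [0, 0, 0], 1], [[0, 0, 0], [0, 0, 0], 1], [[0, 0, 0], [0, 0, 0], 1], [[0, 0, 0], [0, 0, 0], 1]]'

```text
clock: 29.45
ee_pos: [568.2, -38.0, 115.8]
ee_rot: [[1.0, -0.001, -0.0], [-0.001, -1.0, 0.0], [-0.0, -0.0, -1.0]]
force: [-0.1, -1.2, -0.5]
gripper_width: 0.272
finger_force: 58.9
```

Call:
servo_tool --motion '[[[0, 0, 0], [0, 0, 0.0005], 1], [[0, 0, 0], [0, 0, 0.0005], 1], [[0, 0, 0], [0, 0, 0], 1], [[0, 0, 0], [0, 0, 0], 1], [[0, 0, 0], [0, 0, 0], 1], [[0, 0, 0], [0, 0, 0], 1], [[0, 0, 0], [0, 0, 0], 1], [[0, 0, 0], [0, 0, 0], 1]]'

```text
clock: 30.45
ee_pos: [568.2, -38.0, 114.8]
ee_rot: [[1.0, -0.0, -0.0], [-0.0, -1.0, 0.0], [-0.0, -0.0, -1.0]]
force: [0.2, 0.1, -0.4]
gripper_width: 0.265
finger_force: 58.9
```

Call:
servo_tool --motion '[[[0, 0, 0], [0, 0, 0.0005], 1], [[0, 0, 0], [0, 0, 0.0005], 1], [[0, 0, 0], [0, 0, 0], 1], [[0, 0, 0], [0, 0, 0], 1], [[0, 0, 0], [0, 0, 0], 1], [[0, 0, 0], [0, 0, 0], 1], [[0, 0, 0], [0, 0, 0], 1], [[0, 0, 0], [0, 0, 0], 1]]'

```text
clock: 31.45
ee_pos: [568.2, -38.0, 113.9]
ee_rot: [[1.0, -0.0, 0.0], [-0.0, -1.0, -0.0], [0.0, 0.0, -1.0]]
force: [0.5, 0.4, 3.2]
gripper_width: 0.264
finger_force: 58.9
```

Call:
servo_tool --motion '[[[0, 0, 0], [0, 0, 0.0005], 1], [[0, 0, 0], [0, 0, 0.0005], 1], [[0, 0, 0], [0, 0, 0], 1], [[0, 0, 0], [0, 0, 0], 1], [[0, 0, 0], [0, 0, 0], 1], [[0, 0, 0], [0, 0, 0], 1], [[0, 0, 0], [0, 0, 0], 1], [[0, 0, 0], [0, 0, 0], 1]]'

```text
clock: 32.45
ee_pos: [568.5, -38.0, 113.4]
ee_rot: [[1.0, -0.0, 0.001], [-0.0, -1.0, -0.0], [0.001, 0.0, -1.0]]
force: [-1.8, -0.3, 9.2]
gripper_width: 0.269
finger_force: 59.2
```

Call:
servo_tool --motion '[[[0, 0, 0], [0, 0, 0.0004], 1], [[0, 0, 0], [0, 0, 0.0003], 1], [[0, 0, 0], [0, 0, 0], 1], [[0, 0, 0], [0, 0, 0], 1], [[0, 0, 0], [0, 0, 0], 1], [[0, 0, 0], [0, 0, 0], 1], [[0, 0, 0], [0, 0, 0], 1], [[0, 0, 0], [0, 0, 0], 1]]'

```text
clock: 33.45
ee_pos: [568.7, -38.0, 113.0]
ee_rot: [[1.0, -0.0, 0.001], [-0.0, -1.0, -0.0], [0.001, 0.0, -1.0]]
force: [-2.0, 0.6, 13.7]
gripper_width: 0.264
finger_force: 59.4
```

Call:
servo_tool --motion '[[[0, 0, 0], [0, 0, -0.005], 1], [[0, 0, 0], [0, 0, -0.02], 1], [[0, 0, 0], [0, 0, -0.03], 1], [[0, 0, 0], [0, 0, -0.035], 1], [[0, 0, 0], [0, 0, 0], 1], [[0, 0, 0], [0, 0, 0], 1], [[0, 0, 0], [0, 0, 0], 1], [[0, 0, 0], [0, 0, 0], 1]]'

```text
clock: 34.45
ee_pos: [567.9, -37.9, 201.2]
ee_rot: [[1.0, -0.0, -0.002], [-0.0, -1.0, 0.0], [-0.002, -0.0, -1.0]]
force: [-0.3, 0.3, -0.3]
gripper_width: 0.265
finger_force: 58.9
```

Run:
```python
from h import *
s=r.read_state(); print(s["ee_pos"],s["gripper_width"],s["force"])
p,d,c=snap("wrist"); W=world(d,c); cv2.imwrite("pics/w8.png",p[:,:,::-1])
print(dog(W,(568,-38),58,68,25))
zc=s["ee_pos"][2]
for lo in(-26,-24,-22,-20): print(lo,dog(W,s["ee_pos"],zc+lo,zc+lo+2,22))
```

```text
[567.87262988 -37.93636526 201.18370242] 0.26536744469853923 [-0.2558298   0.34132089 -0.30869815]
(698, array([569.2, -38.5,  63.2], dtype=float32), ((568.427001953125, -38.07867431640625), 12.899869918823242))
-26 (82, array([582.5, -38.1, 176.2], dtype=float32), ((572.1878662109375, -38.80943298339844), 16.262876510620117))
-24 (122, array([582.4, -40.1, 178.3], dtype=float32), ((573.521728515625, -38.83723831176758), 15.561726570129395))
-22 (653, array([579.2, -38.6, 180.2], dtype=float32), ((573.9318237304688, -38.83739471435547), 15.368109703063965))
-20 (84, array([578.4, -38.1, 181.7], dtype=float32), ((576.736572265625, -38.53865432739258), 12.921002388000488))
```

View pics/w8.png

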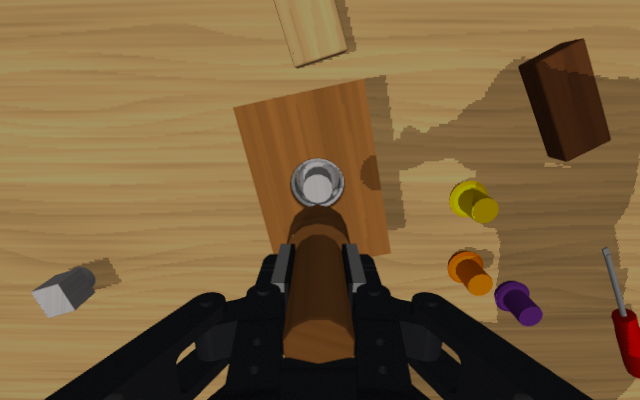

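The dog is seated: its top is at about 62.4 mm, so its centre is at about 40.4 mm, at (318,185). I'll return the pusher to clear bench.

Call:
servo_tool --motion '[[[0, 0, 0], [0.002, -0.028, 0], 1], [[0, 0, 0], [0.003, -0.04, 0], 1], [[0, 0, 0], [0.003, -0.04, 0], 1], [[0, 0, 0], [0.003, -0.04, 0], 1], [[0, 0, 0], [0.002, -0.03, 0], 1], [[0, 0, 0], [0, -0.02, 0.02], 1], [[0, 0, 0], [0, 0, 0.03], 1], [[0, 0, 0], [0, 0, 0.03], 1]]'

```text
clock: 35.5
ee_pos: [580.6, 159.9, 119.7]
ee_rot: [[1.0, -0.0, -0.001], [-0.0, -1.0, -0.0], [-0.001, 0.0, -1.0]]
force: [-0.2, -1.1, 0.1]
gripper_width: 0.27
finger_force: 58.9
```

Call:
servo_tool --motion '[[[0, 0, 0], [0, 0, 0.03], 1], [[0, 0, 0], [0, 0, 0.02], 1], [[0, 0, 0], [0, 0, 0.01], 1], [[0, 0, 0], [0, 0, 0.003], 1], [[0, 0, 0], [0, 0, 0], 1], [[0, 0, 0], [0, 0, 0], 1], [[0, 0, 0], [0, 0, 0], 1], [[0, 0, 0], [0, 0, 0], 1]]'

```text
clock: 36.5
ee_pos: [581.4, 160.0, 59.4]
ee_rot: [[1.0, -0.0, 0.0], [-0.0, -1.0, 0.0], [0.0, -0.0, -1.0]]
force: [-0.4, 0.1, -0.6]
gripper_width: 0.262
finger_force: 58.9
```

Call:
servo_tool --motion '[[[0, 0, 0], [0, 0, 0.002], 1], [[0, 0, 0], [0, 0, 0.002], 1], [[0, 0, 0], [0, 0, 0.001], 1], [[0, 0, 0], [0, 0, 0.001], 1], [[0, 0, 0], [0, 0, 0.001], 1], [[0, 0, 0], [0, 0, 0], 1], [[0, 0, 0], [0, 0, 0], 1], [[0, 0, 0], [0, 0, 0], 1]]'

```text
clock: 37.5
ee_pos: [581.3, 160.0, 52.1]
ee_rot: [[1.0, -0.0, 0.0], [-0.0, -1.0, 0.0], [0.0, -0.0, -1.0]]
force: [-0.2, 0.8, -0.9]
gripper_width: 0.268
finger_force: 58.9
```

Call:
servo_tool --motion '[[[0, 0, 0], [0, 0, 0.0004], 1], [[0, 0, 0], [0, 0, 0], 1], [[0, 0, 0], [0, 0, 0], 1], [[0, 0, 0], [0, 0, 0], 1], [[0, 0, 0], [0, 0, 0], 1], [[0, 0, 0], [0, 0, 0], 1], [[0, 0, 0], [0, 0, 0], 1], [[0, 0, 0], [0, 0, 0], 1]]'

```text
clock: 38.5
ee_pos: [581.4, 160.0, 51.9]
ee_rot: [[1.0, -0.0, 0.0], [-0.0, -1.0, 0.0], [0.0, -0.0, -1.0]]
force: [-1.2, -0.8, 5.3]
gripper_width: 0.269
finger_force: 59.0
```

On the bench. I'll release and retreat upward.

Call:
servo_tool --motion '[[[0, 0, 0], [0, 0, 0], 0.2], [[0, 0, 0], [0, 0, 0], -0.2], [[0, 0, 0], [0, 0, 0], -0.6], [[0, 0, 0], [0, 0, 0], -0.6], [[0, 0, 0], [0, 0, 0], -0.6], [[0, 0, 0], [0, 0, 0], -0.6], [[0, 0, 0], [0, 0, -0.01], -0.6], [[0, 0, 0], [0, 0, -0.03], -0.6]]'

```text
clock: 39.5
ee_pos: [580.6, 159.9, 91.6]
ee_rot: [[1.0, -0.0, -0.002], [-0.0, -1.0, -0.0], [-0.002, 0.0, -1.0]]
force: [0.3, -0.3, -0.3]
gripper_width: 0.799
finger_force: 0.0
```

Call:
servo_tool --motion '[[[0, 0, 0], [0, 0, -0.04], -0.6], [[0, 0, 0], [0, 0, -0.04], -0.6], [[0, 0, 0], [0, 0, -0.04], -0.6], [[0, 0, 0], [0, 0, 0], -0.6], [[0, 0, 0], [0, 0, 0], -0.6], [[0, 0, 0], [0, 0, 0], -0.6], [[0, 0, 0], [0, 0, 0], -0.6], [[0, 0, 0], [0, 0, 0], -0.6]]'

```text
clock: 40.5
ee_pos: [581.2, 160.0, 211.2]
ee_rot: [[1.0, -0.0, -0.001], [-0.0, -1.0, -0.0], [-0.001, 0.0, -1.0]]
force: [0.2, 0.3, 0.2]
gripper_width: 0.802
finger_force: 0.0
```

Run:
```python
from h import *
s=r.read_state(); print(s["ee_pos"],s["gripper_width"],s["force"])
p,d,c=snap("wrist"); W=world(d,c)
print("pusher top",dog(W,(581,160),90,102,30),"foot",dog(W,(581,160),27,33,30))
p,d,c=snap("top"); W=world(d,c); print("dog top",dog(W,(566,-35),55,75,22))
```

```text
[581.16173968 159.99754397 211.24209488] 0.801775144867632 [0.16467479 0.29828512 0.24569488]
pusher top (691, array([582.2, 159.4,  95.9], dtype=float32), ((581.373046875, 159.09255981445312), 11.873626708984375)) foot (320, array([590. , 158.5,  30.8], dtype=float32), ((581.4535522460938, 159.02490234375), 16.780454635620117))
dog top (111, array([567.5, -34.5,  63.3], dtype=float32), ((567.0438232421875, -34.908897399902344), 12.599260330200195))
```

The pusher stands upright, the dog is seated, and the hand is clear of both. I'll hand the job in.

```bash
python3 -c "
from station import r
print(r.sign_off())"
```

```text
the job is handed in; nothing more can be done
None
```

The round-headed dog is snapped in and bedded on the washer (about 14 N at most at the washer, 15 N just before the snap), the pusher stands upright on the bench, and the job is handed in; no verdict came back.

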